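Hang the loop massager on the turning shower rack

ROBOT

A 6-joint arm with a two-finger parallel gripper is mounted at the origin on the work surface. World frame = base frame: x ahead of the robot, y to its left, z up, the work surface at z = 0. Lengths are in m, angles in rad, forces in N, time in s.
With the tool pointing down it reaches from about 0.325 to 0.75 m from the base axis. Payload 7.6 kg.
Tool frame: the origin (TCP) lies at the very end of the fingers, on their centre line; the grasp point (between the pads) lies 19 mm behind it (r.tcp_to_grasp is the distance from the TCP to the grasp point, in m); z points along the fingers, y is the line along which they close (so a half turn about z gives the same grasp; the last joint's range is limited). The gripper opens to 85 mm and grips with 20 to 120 N. Pads are 22 mm wide; open, the fingers measure 114 mm over their backs; the gripper's body (76 mm by 85 mm) begins 54 mm behind the grasp point. The pads swing forward as they close: fully open they stand 13 mm farther back than shut.
Start: joints at [-1.377, 0.052, 1.401, -0, 1.689, -0.07], TCP at [0.137, -0.507, 0.231] pointing down, gripper open.
Joint ranges: [-2.9, 2.9], [-0.91, 2.17], [0.12, 2.37], [-1.06, 4.2], [0.26, 2.73], [-2.93, 2.93]. Speed limits (rad/s): [2.57, 2.57, 3.01, 3.14, 3.14, 3.14].

INTERFACE

Orientations are given as a unit quaternion [w, x, y, z].
In Python, from cell import r gives the robot as it stands.
- The arm moves only by the tool drive_tool, never from a script. Its argument "increments" is text: rows parted by semicolons, each of 6 numbers parted by spaces: the shift along the tool's x, y, z each as a share of 400 mm, from -1 to 1, then the turn, a rotation vector about the tool's x, y, z each as a share of 180 degrees, from -1 to 1. A call has 1 to 10 rows; each row is the pose to reach, as a shift and turn from the pose commanded when the call began, along the tool's axes at that moment, turning the shorter way round; what a row does not reach only later rows make up. A row lasts 1/10 s, in which the tool goes at most 50 mm and 8.59 degrees, less where a joint would pass 70% of its speed; a pose out of reach is approached as far as the arm can. A call with a number of a shift or a turn outside -1 to 1 is refused whole. A call with a gripper value outside its range is refused whole. "hand" is the opening, from -1 (shut) to 1 (fully open), so that 0 is half open, set as the call begins (left out, the last holds). The fingers move at their own pace and stop on an object; "force" is the grip in N (left out, the last holds). Time passes only in rows, so rows that repeat a pose let the fingers close. It gives the time, the measured TCP pose, the force, the opening and the grip force at its end, in the units of the state.
- r.observe(): the state, without advancing time (a new reading comes with each control period).
- r.capture(name): name is "scene" or "top" or "wrist"; returns the picture (420x560x3 uint8, red, green, blue); there is no depth.
- r.get_calibration(name): a dict with "camera_matrix" (3x3 intrinsics, pixels), "R" (3x3) and "t" (3): a world point X has camera coordinates R X + t; the wrist camera has in their place "mount" (4x4, takes a point from camera to tool coordinates, whose origin is the TCP and whose axes are the flange's). Camera axes: x right, y down, z forward; pixel columns grow to the right and rows downward; lengths in m; the calibration is good to about 2 mm. A picture is of the moment at which its call begins: read the wrist's pose just before it. get_calibration takes no time and is no camera call.
- r.hand_in(): hands the job in; it is judged then, once.
The state is a dict: "t": time; "joint_positions": joint angles; "qvel": joint speeds; "tau": joint torques, N m; "tcp_pos": TCP position; "tool_rot": TCP orientation; "ft_force": force on the tool from outside, world axes, zero at the start; "moment": the same for the moment, N m; "grip_width": opening from 0.0 (shut) to 1.0 (fully open); "grasp_force": force on a finger pad.
Only numpy, scipy, OpenCV 4.12 (cv2) and the standard library are available. Lean on these libraries where they do the work, as an engineer would, in place of code of your own. Each camera call takes 0.05 s, during which the arm holds its last target. There are 200 camera calls.

TASK

Turn the shower rack until its empty hook stands over the little drip dish, then hang the scalp massager that has a loop on that hook by its loop and let go, so that it hangs straight and still over the dish.

Things in the scene. Friction and masses are not known exactly. Their poses are not given: they have to be found in the camera images.
- massager: Blue scalp massager with upright loop (look-alike: ball on top). Round pad 72 mm wide, 34 high; on it a flat loop 10 thick (x), 52 wide (y). Opening, through along x: 36 wide, 34 to 74 mm above the underside, upper corners slanted. Solid grip tab over it, 10 thick (x), 34 wide (y), up to 114 mm. 90 g; same after a half turn. Origin: centre of underside, z up.
- hook_seat (a point): Where the loop rests on the rack's empty hook: top of the rod, 174 mm above the table, 100 mm from the rack's upright axis. Turns with the rack; -x points outward along the hook. Level steel rod 8 mm thick, reaching 136 mm from the axis; end turned up 10 mm over the rod's top. The other 3 hooks, 90 degrees apart, carry fixed items; none rises above 186 mm.
- turn_knob (a point): Centre of the upright flat wing on the hub, on the rack's upright axis, 199 mm above the table. Turns with the rack: -x points along the empty hook. Wing 44 mm long (y), 12 thick (x), from 182 to 217 mm high; hub 48 wide. The rack turns against light friction (0.12 N m) and stays where left. At the start the empty hook is 0.6 to 1.5 rad past the dish, counter-clockwise from above.
- dish (a point): Centre of the inner floor (4 mm above the table) of the round white drip dish, 84 mm wide, 14 high, fixed to the rack's foot 100 mm from the rack's upright axis; it does not turn with the rack. x points from the dish to that axis, z up.
There are look-alikes about, which are no part of the job. What is shaped like the massager but orange or red is not meant.

How it is judged:
On the way:
1. the empty hook has been turned over the drip dish (seat within 20 mm of above the dish's centre), the massager not yet on it (horizontal distance between hook_seat and dish below 0.02 m and horizontal distance between massager and hook_seat above 0.05 m), for 0.2 s.
At the end, for the whole second after the job is handed in: The empty hook's seat is within 25 mm of above the dish's centre; the massager hangs on it by its loop (seat within 10 mm of the opening's top edge in height, 18 mm of its middle), within 35 mm of above the dish's centre, upright within 0.2 rad, at rest and released (horizontal distance between hook_seat and dish below 0.025 m and horizontal distance between massager and dish below 0.035 m and z of hook_seat in the frame of massager between 0.064 and 0.082 m and y of hook_seat in the frame of massager between -0.018 and 0.018 m and angle between massager's own z axis and vertical below 0.2 rad and linear speed of massager below 0.03 m/s and contact force between the fingers and massager below 0.1 N); the robot touches nothing.
It also fails if it takes over 58 s, if anything falls off the work surface, if the arm or the gripper's body presses on something with over 40 N, if the wrist force passes 120 N, or if a joint passes its speed limit or range.

## Working session

There is one attempt and no reset: what is moved stays moved. The work goes in short steps, Python scripts to look and compute and a tool call to move; the robot and the scene stay as the last step left them, time stands still between calls to the robot, and variables do not carry over. Pictures are saved under pics/ and viewed, at most 10 in all, crops included, and the job is handed in when it is done.

Besides the shell and the picture viewer there is one more tool, called after ">>>" by a JSON object that holds its "api" and its "payload", one argument or row to a line. drive_tool: Moves the arm, as the interface text tells. Shift numbers are shares of 400 mm and turn numbers shares of 180 degrees, none past 1 either way. Its arguments: {"type":"object","properties":{"increments":{"type":"string"},"hand":{"type":"number"},"force":{"type":"number"}},"required":["increments"]}

```bash
mkdir -p pics; ls
python3 - <<'E'
from cell import r
import cv2,numpy as np
for n in("scene","top"):
    cv2.imwrite(f"pics/{n}0.png",r.capture(n)[:,:,::-1])
    c=r.get_calibration(n);print(n,np.round(c["camera_matrix"],1).tolist(),np.round(-c["R"].T@c["t"],3),np.round(c["R"],3).tolist())
print(r.observe())
print(r.get_calibration("wrist"))
E
```

```text
pics
scene [[440.8, 0.0, 278.8], [0.0, 440.8, 206.4], [0.0, 0.0, 1.0]] [ 0.977 -0.632  0.731] [[0.734, 0.679, -0.011], [0.412, -0.457, -0.788], [-0.54, 0.574, -0.615]]
top [[539.2, 0.0, 272.1], [0.0, 539.2, 200.9], [0.0, 0.0, 1.0]] [ 0.383 -0.107  1.1  ] [[-0.028, -0.999, -0.038], [-0.993, 0.032, -0.113], [0.114, 0.034, -0.993]]
{'t': 0.1, 'joint_positions': array([-1.37728795e+00,  5.27553432e-02,  1.40160397e+00, -2.48251884e-05,
        1.68860118e+00, -7.03420609e-02]), 'qvel': array([-0.00123875, -0.00143905, -0.00252437,  0.00117135,  0.00027751,
        0.00083044]), 'tau': array([ 8.19932447e-04, -3.82584178e+01, -3.60985565e+01, -5.79875791e-05,
        4.76085159e-03,  3.53054705e-07]), 'tcp_pos': array([ 0.13686319, -0.50657372,  0.23057601]), 'tool_rot': array([-6.81860929e-04,  9.91310441e-01,  1.31541407e-01, -5.43952848e-05]), 'ft_force': array([-0.34397595,  0.52263789,  0.51391541]), 'moment': array([-0.0210354 ,  0.02030701, -0.00858636]), 'grasp_force': 0.0, 'grip_width': 1.0004211237191536}
{'camera_matrix': array([[358.27977412,   0.        , 274.08975453],
       [  0.        , 358.27977412, 206.05250369],
       [  0.        ,   0.        ,   1.        ]]), 'mount': array([[ 9.77197531e-05, -9.63902436e-01, -2.66255677e-01,
         6.78024923e-02],
       [ 9.99999872e-01,  2.26386001e-04, -4.52551018e-04,
        -2.62251500e-04],
       [ 4.96491586e-04, -2.66255598e-01,  9.63902334e-01,
        -1.43654036e-01],
       [ 0.00000000e+00,  0.00000000e+00,  0.00000000e+00,
         1.00000000e+00]])}
```

View pics/scene0.png

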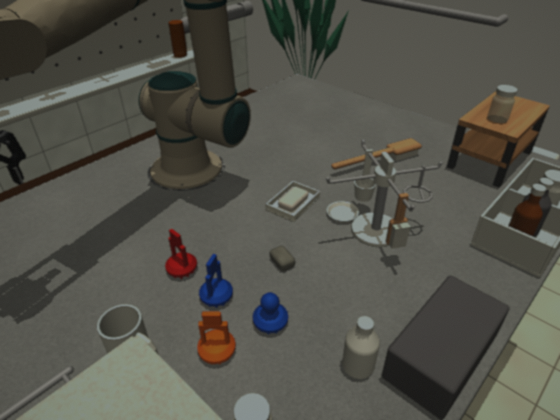

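View pics/top0.png

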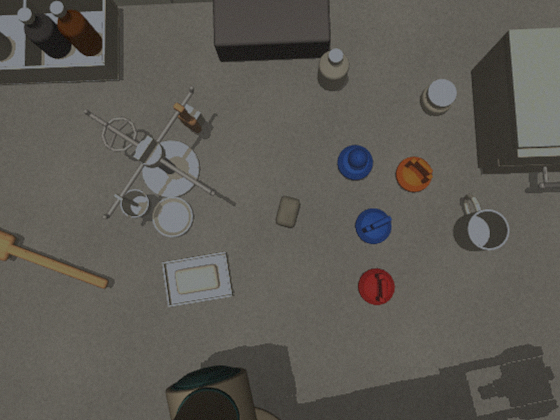

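The top view shows the rack hub at (150,150), its empty hook running to about (213,195), the dish at (172,217) and the foot at (170,168). The four objects that could be taken for the massager, by top-view pixel:
- blue with loop (373,226), scene (215,280): this is the one I want
- blue with ball (355,162)
- orange with loop (414,174)
- red with loop (376,287)

I'll check the choice in one crop.

```bash
cat > h.py <<'E'
from cell import r
import numpy as np,cv2
from scipy.spatial.transform import Rotation as Ro
def cam(n,s=None):
    c=r.get_calibration(n);K=c["camera_matrix"]
    if n!="wrist": return K,c["R"].T,-c["R"].T@c["t"]
    q=s["tool_rot"];T=np.eye(4);T[:3,:3]=Ro.from_quat([q[1],q[2],q[3],q[0]]).as_matrix();T[:3,3]=s["tcp_pos"]
    M=T@c["mount"];return K,M[:3,:3],M[:3,3]
def pt(C,u,v,z):
    K,R,o=C;d=R@np.linalg.solve(K,[u,v,1.]);return o+d*(z-o[2])/d[2]
def px(C,X):
    K,R,o=C;p=K@(R.T@(np.array(X)-o));return p[:2]/p[2]
E
python3 - <<'E'
from h import *
T=cam("top");S=cam("scene")
for n,u,v,z in[("dish",172,217,.014),("foot",170,168,.006),("hub",150,150,.2),("tip",213,195,.18),("tipA",87,112,.18),("tipB",192,90,.18),("tipC",108,215,.18)]:print(n,pt(T,u,v,z).round(3))
im=cv2.imread("pics/top0.png");h=cv2.cvtColor(im,cv2.COLOR_BGR2HSV)
m=cv2.inRange(h,(105,120,40),(130,255,255))
for c in cv2.findContours(m,0,2)[0]:
    if cv2.contourArea(c)>200:
        (x,y),rad=cv2.minEnclosingCircle(c);print(x,y,rad,pt(T,x,y,.02).round(3))
sc=cv2.imread("pics/scene0.png")
a=cv2.resize(im[75:250,75:250],(400,400),interpolation=2);b=cv2.resize(im[190:265,335:410],(300,300),interpolation=2)
d=cv2.resize(sc[235:325,170:260],(300,300),interpolation=2)
o=np.zeros((600,700,3),np.uint8);o[:400,:400]=a;o[:300,400:]=b;o[300:,400:]=d;cv2.imwrite("pics/c1.png",o)
E
```

```text
dish [0.481 0.135 0.014]
foot [0.584 0.141 0.006]
hub [0.581 0.131 0.2  ]
tip [0.502 0.027 0.18 ]
tipA [0.658 0.249 0.18 ]
tipB [0.691 0.061 0.18 ]
tipC [0.473 0.21  0.18 ]
373.77685546875 225.60330200195312 18.36330223083496 [ 0.451 -0.271  0.02 ]
354.81964111328125 162.0662078857422 17.30426025390625 [ 0.581 -0.239  0.02 ]
```

View pics/c1.png

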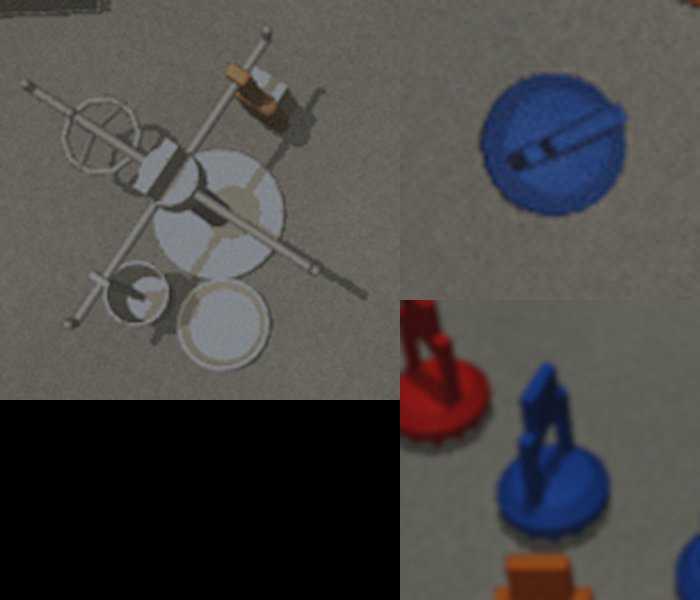

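Confirmed: the blue one with the loop is at about (0.451,-0.271), and the ball type is at (0.581,-0.239). The rack axis is about (0.581,0.137) and the tip is 0.134 m from it. The dish is 0.098 m from the axis, so both fit the given sizes. The hook is about 53° past the dish.

```bash
cat >> h.py <<'E'
def go(p,yaw_y):
    s=r.observe();q=s["tool_rot"];R=Ro.from_quat([q[1],q[2],q[3],q[0]]).as_matrix()
    a=np.radians(yaw_y);y=np.array([np.cos(a),np.sin(a),0]);z=np.array([0,0,-1.]);G=np.c_[np.cross(y,z),y,z]
    d=R.T@(np.array(p)-s["tcp_pos"])/.4;w=Ro.from_matrix(R.T@G).as_rotvec()/np.pi
    print("shift",d.round(4),"turn",w.round(4),"rows",np.linalg.norm(d)*8,np.linalg.norm(w)*180/8.59,"half",(d/2).round(4))
E
python3 - <<'E'
from h import *
go([.581,.137,.28],54.7)
E
```

```text
shift [ 1.4915 -1.2638 -0.1217] turn [-2.000e-04 -5.000e-04 -7.199e-01] rows 15.67019303309924 15.085292462128105 half [ 0.7458 -0.6319 -0.0609]
```

>>> {"api": "drive_tool", "payload": {
  "increments": "0.746 -0.632 -0.12 0 0 -0.36; 0.746 -0.632 -0.12 0 0 -0.36; 0.746 -0.632 -0.12 0 0 -0.36; 0.746 -0.632 -0.12 0 0 -0.36; 0.746 -0.632 -0.12 0 0 -0.36; 0.746 -0.632 -0.12 0 0 -0.36; 0.746 -0.632 -0.12 0 0 -0.36; 0.746 -0.632 -0.12 0 0 -0.36; 0.746 -0.632 -0.12 0 0 -0.36; 0.746 -0.632 -0.12 0 0 -0.36",
  "hand": 1
}}

```text
t: 1.1
tcp_pos: [0.3593, -0.1843, 0.279]
tool_rot: [-0.0, 0.766, 0.643, -0.0]
ft_force: [-0.7, -1.1, -1.5]
grip_width: 0.997
grasp_force: 0.0
```

Run:
```python
from h import *
s=r.observe();cv2.imwrite("pics/w1.png",r.capture("wrist")[:,:,::-1])
go([.581,.137,.28],54.7)
```

```text
shift [ 0.89    0.4056 -0.0032] turn [-3.0e-04 -1.0e-04 -3.6e-01] rows 7.824811113445277 7.542817901636566 half [ 0.445   0.2028 -0.0016]
```

>>> {"api": "drive_tool", "payload": {
  "increments": "0.89 0.406 0 0 0 -0.36; 0.89 0.406 0 0 0 -0.36; 0.89 0.406 0 0 0 -0.36; 0.89 0.406 0 0 0 -0.36; 0.89 0.406 0 0 0 -0.36; 0.89 0.406 0 0 0 -0.36; 0.89 0.406 0 0 0 -0.36; 0.89 0.406 0 0 0 -0.36; 0.89 0.406 0 0 0 -0.36; 0.89 0.406 0 0 0 -0.36"
}}

```text
t: 2.15
tcp_pos: [0.5816, 0.1357, 0.2779]
tool_rot: [-0.001, 0.304, 0.953, -0.001]
ft_force: [-0.7, -0.8, 0.0]
grip_width: 0.998
grasp_force: 0.0
```

Run:
```python
from h import *
s=r.observe();C=cam("wrist",s);cv2.imwrite("pics/w2.png",r.capture("wrist")[:,:,::-1])
print(s["joint_positions"].round(2),px(C,[.581,.137,.217]),s["tcp_pos"])
for a in(0,180):print(px(C,[.581+.022*np.cos(np.radians(144.7+a)),.137+.022*np.sin(np.radians(144.7+a)),.217]))
```

```text
[ 0.17  0.26  1.08 -0.    1.8  -0.78] [274.52912173 221.71921988] [0.58164554 0.13571984 0.27787702]
[274.46382626 185.79547682]
[274.59096024 255.7410373 ]
```

View pics/w2.png

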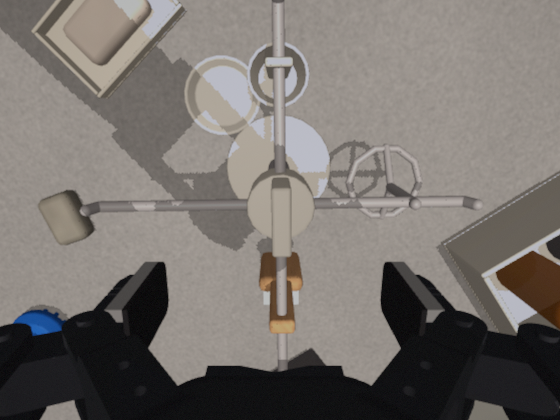

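The wrist view shows the wing from (281,180) to (283,255), aligned with the pads to within about 1°. The empty hook runs left to (88,210), and the dish is at (222,95).

Run:
```python
from h import *
s=r.observe();C=cam("wrist",s)
A=pt(C,282,217.5,.217);D=pt(C,222,95,.016);H=pt(C,88,210,.184)
print(A,D,H,[ (np.degrees(np.arctan2(*(P-A)[1::-1])),np.hypot(*(P-A)[:2])) for P in(D,H)])
go([A[0],A[1],.195],54.7)
```

```text
[0.58152549 0.14153968 0.217     ] [0.48367703 0.13597653 0.016     ] [0.50791278 0.02984551 0.184     ] [(np.float64(-176.74596272134372), np.float64(0.09800648232126065)), (np.float64(-123.38711806916571), np.float64(0.13377003116609693))]
shift [0.0089 0.0133 0.2094] turn [-0.0004 -0.0001 -0.0009] rows 1.680313716790016 0.021345292409941485 half [0.0044 0.0066 0.1047]
```

>>> {"api": "drive_tool", "payload": {
  "increments": "0.009 0.013 0.06 0 0 0; 0.009 0.013 0.12 0 0 0; 0.009 0.013 0.17 0 0 0; 0.009 0.013 0.209 0 0 0; 0.009 0.013 0.209 0 0 0; 0.009 0.013 0.209 0 0 0"
}}

```text
t: 2.8
tcp_pos: [0.5815, 0.1426, 0.1968]
tool_rot: [0.001, 0.304, 0.953, 0.0]
ft_force: [-0.3, 0.6, -0.6]
grip_width: 0.999
grasp_force: 0.0
```

>>> {"api": "drive_tool", "payload": {
  "increments": "0 0 0 0 0 0; 0 0 0 0 0 0; 0 0 0 0 0 0; 0 0 0 0 0 0; 0 0 0 0 0 0; 0 0 0 0 0 0; 0 0 0 0 0 0; 0 0 0 0 0 0",
  "hand": -1,
  "force": 50
}}

```text
t: 3.6
tcp_pos: [0.5802, 0.1419, 0.1961]
tool_rot: [-0.001, 0.304, 0.953, -0.002]
ft_force: [-9.8, -7.7, 5.5]
grip_width: 0.126
grasp_force: 51.3
```

>>> {"api": "drive_tool", "payload": {
  "increments": "0 0 0 0 0 0.04; 0 0 0 0 0 0.08; 0 0 0 0 0 0.12; 0 0 0 0 0 0.16; 0 0 0 0 0 0.2; 0 0 0 0 0 0.24; 0 0 0 0 0 0.27; 0 0 0 0 0 0.297; 0 0 0 0 0 0.297; 0 0 0 0 0 0.297"
}}

```text
t: 4.6
tcp_pos: [0.5837, 0.1437, 0.1961]
tool_rot: [0.002, 0.699, 0.715, 0.003]
ft_force: [14.3, 2.4, -2.9]
grip_width: 0.128
grasp_force: 50.3
```

>>> {"api": "drive_tool", "payload": {
  "increments": "0 0 0 0 0 0; 0 0 0 0 0 0; 0 0 0 0 0 0; 0 0 0 0 0 0; 0 0 0 0 0 0; 0 0 0 0 0 0",
  "hand": 1
}}

```text
t: 5.2
tcp_pos: [0.5814, 0.1434, 0.1957]
tool_rot: [0.0, 0.699, 0.715, -0.0]
ft_force: [-0.6, 0.6, 0.1]
grip_width: 1.0
grasp_force: 0.0
```

>>> {"api": "drive_tool", "payload": {
  "increments": "0 0 -0.1 0 0 0; 0 0 -0.2 0 0 0; 0 0 -0.3 0 0 0; 0 0 -0.3 0 0 0; 0 0 -0.3 0 0 0"
}}

```text
t: 5.7
tcp_pos: [0.5816, 0.1435, 0.3166]
tool_rot: [0.001, 0.699, 0.715, 0.001]
ft_force: [-0.3, 0.4, -1.8]
grip_width: 1.002
grasp_force: 0.0
```

Run:
```python
from h import *
s=r.observe();cv2.imwrite("pics/w3.png",r.capture("wrist")[:,:,::-1]);np.save("w3.npy",s["tcp_pos"]);np.save("w3q.npy",s["tool_rot"])
go([.451,-.271,.28],24)
```

```text
shift [-1.0285 -0.3482  0.0876] turn [-0.0004  0.     -0.1263] rows 8.715121455840455 2.6475289658849186 half [-0.5143 -0.1741  0.0438]
```

View pics/w3.png

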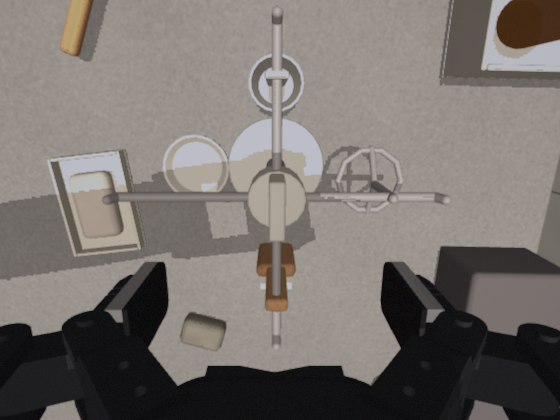

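The hook tip is at (109,199), the hub wing is centred near (278,206) and the dish is centred at (197,166). I'll check the angle while moving to the massager.

Run:
```python
from h import *
s=dict(tcp_pos=np.load("w3.npy"),tool_rot=np.load("w3q.npy"));C=cam("wrist",s)
A=pt(C,278,206.5,.217);D=pt(C,197,166,.017);H=pt(C,109,199,.184)
print(A,D,H,[ (np.degrees(np.arctan2(*(P-A)[1::-1])),np.hypot(*(P-A)[:2])) for P in(D,H)], A+.1*(H-A)/np.hypot(*(H-A)[:2]))
```

```text
[0.58490052 0.14389705 0.217     ] [0.48684327 0.13864949 0.017     ] [0.45115922 0.13808624 0.184     ] [(np.float64(-176.93672220809805), np.float64(0.09819756507885698)), (np.float64(-177.5121671607126), np.float64(0.13386748202990317))] [0.48499478 0.13955633 0.19234876]
```

>>> {"api": "drive_tool", "payload": {
  "increments": "-1 -0.34 0.05 0 0 -0.126; -1 -0.34 0.05 0 0 -0.126; -1 -0.34 0.05 0 0 -0.126; -1 -0.34 0.05 0 0 -0.126; -1 -0.34 0.05 0 0 -0.126; -1 -0.34 0.05 0 0 -0.126; -1 -0.34 0.05 0 0 -0.126; -1 -0.34 0.05 0 0 -0.126; -1 -0.34 0.05 0 0 -0.126; -1 -0.34 0.05 0 0 -0.126"
}}

```text
t: 6.75
tcp_pos: [0.4523, -0.2621, 0.2929]
tool_rot: [-0.002, 0.547, 0.837, -0.0]
ft_force: [-0.3, -0.2, 0.2]
grip_width: 0.998
grasp_force: 0.0
```

Run:
```python
from h import *
s=r.observe();C=cam("wrist",s);im=r.capture("wrist")[:,:,::-1];cv2.imwrite("pics/w4.png",im)
T=cam("top");cv2.imwrite("pics/top4.png",r.capture("top")[:,:,::-1])
np.save("w3.npy",s["tcp_pos"]);np.save("w3q.npy",s["tool_rot"])
print(px(C,[.451,-.271,.114]),px(C,[.451,-.271,.034]))
```

```text
[268.95621346 192.31209291] [270.09152523 176.43683909]
```

View pics/w4.png

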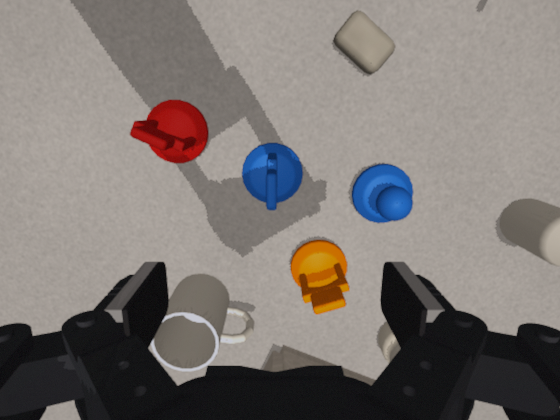

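The wrist view shows the blue loop massager with its pad at (272,173) and its tab end-on, centred near (271.5,191), which agrees with the prediction (269,192). It lines up with the tool x axis. Neighbours clear the fingers.

Run:
```python
from h import *
s=dict(tcp_pos=np.load("w3.npy"),tool_rot=np.load("w3q.npy"));C=cam("wrist",s)
im=cv2.imread("pics/w4.png");m=cv2.inRange(cv2.cvtColor(im,cv2.COLOR_BGR2HSV),(100,120,40),(130,255,255));m[:,330:]=0;m[:120]=0;m[250:]=0
m2=cv2.morphologyEx(m,cv2.MORPH_OPEN,np.ones((25,25)));ys,xs=np.nonzero(m2);print(xs.mean(),ys.mean(),pt(C,xs.mean(),ys.mean(),.02))
mm=m.copy();mm[:204]=0;ys,xs=np.nonzero(mm);print("tab end",xs.min(),xs.max(),ys.max())
P=pt(C,(xs.min()+xs.max())/2,191,.114);print(P)
go([P[0],P[1],.082],24)
```

```text
271.9555808656036 172.51025056947609 [ 0.45201516 -0.26828931  0.02      ]
tab end 266 275 209
[ 0.45181477 -0.26928806  0.114     ]
shift [-0.0222 -0.0136  0.5299] turn [-0.0005 -0.0009 -0.0007] rows 4.244611930178723 0.025854441854466413 half [-0.0111 -0.0068  0.265 ]
```

>>> {"api": "drive_tool", "payload": {
  "increments": "-0.02 -0.013 0.1 0 0 0; -0.02 -0.013 0.2 0 0 0; -0.02 -0.013 0.3 0 0 0; -0.02 -0.013 0.4 0 0 0; -0.02 -0.013 0.48 0 0 0; -0.02 -0.013 0.53 0 0 0; -0.02 -0.013 0.53 0 0 0; -0.02 -0.013 0.53 0 0 0",
  "hand": 0.1
}}

```text
t: 7.65
tcp_pos: [0.4531, -0.268, 0.0841]
tool_rot: [-0.0, 0.544, 0.839, 0.0]
ft_force: [1.5, 0.5, 0.2]
grip_width: 0.545
grasp_force: 0.0
```

>>> {"api": "drive_tool", "payload": {
  "increments": "0 0 0 0 0 0; 0 0 0 0 0 0; 0 0 0 0 0 0; 0 0 0 0 0 0; 0 0 0 0 0 0; 0 0 0 0 0 0",
  "hand": -1,
  "force": 40
}}

```text
t: 8.25
tcp_pos: [0.4531, -0.2692, 0.0849]
tool_rot: [0.001, 0.545, 0.838, 0.0]
ft_force: [-1.1, 1.7, 6.0]
grip_width: 0.113
grasp_force: 44.6
```

>>> {"api": "drive_tool", "payload": {
  "increments": "0 0 -0.1 0 0 0; 0 0 -0.2 0 0 0; 0 0 -0.3 0 0 0; 0 0 -0.38 0 0 0; 0 0 -0.38 0 0 0; 0 0 -0.38 0 0 0"
}}

```text
t: 8.85
tcp_pos: [0.4527, -0.269, 0.2356]
tool_rot: [0.0, 0.545, 0.838, -0.0]
ft_force: [-0.1, -0.1, -1.1]
grip_width: 0.112
grasp_force: 43.6
```

Run:
```python
from h import *
s=r.observe();print(s["joint_positions"].round(2))
cv2.imwrite("pics/s5.png",r.capture("scene")[120:420,100:500,::-1])
go([.40,.136,.232],3)
```

```text
[-0.61  0.06  1.39 -0.    1.7  -1.02]
shift [0.9778 0.2909 0.007 ] turn [-0.0004 -0.0005  0.1163] rows 8.161596532901966 2.436415516468904 half [0.4889 0.1455 0.0035]
```

View pics/s5.png

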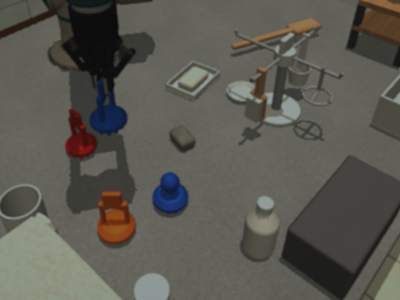

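The massager is held by its tab, upright. Next I'll move to the front of the hook tip.

>>> {"api": "drive_tool", "payload": {
  "increments": "0.978 0.284 0.01 0 0 0.117; 0.978 0.284 0.01 0 0 0.117; 0.978 0.284 0.01 0 0 0.117; 0.978 0.284 0.01 0 0 0.117; 0.978 0.284 0.01 0 0 0.117; 0.978 0.284 0.01 0 0 0.117; 0.978 0.284 0.01 0 0 0.117; 0.978 0.284 0.01 0 0 0.117; 0.978 0.284 0.01 0 0 0.117; 0.978 0.284 0.01 0 0 0.117"
}}

```text
t: 9.9
tcp_pos: [0.3968, 0.1359, 0.2299]
tool_rot: [-0.001, 0.688, 0.726, -0.001]
ft_force: [-1.0, 0.4, -1.0]
grip_width: 0.113
grasp_force: 43.5
```

Run:
```python
from h import *
s=r.observe();print(s["joint_positions"].round(2),s["tcp_pos"])
a=r.capture("wrist")[:,:,::-1];b=r.capture("scene")[100:310,240:520,::-1];s=r.observe();C=cam("wrist",s)
o=np.zeros((420,800,3),np.uint8);o[:,:400]=a[:,80:480];o[:300,400:]=cv2.resize(b,(400,300));cv2.imwrite("pics/c6.png",o)
print(px(C,[.450,.1365,.184])-[80,0],px(C,[.484,.138,.174])-[80,0])
```

```text
[ 0.24 -0.25  1.68 -0.    1.71  0.19] [0.39684806 0.13593488 0.22992576]
[287.08479364 232.45668483] [340.66417076 227.07020539]
```

View pics/c6.png

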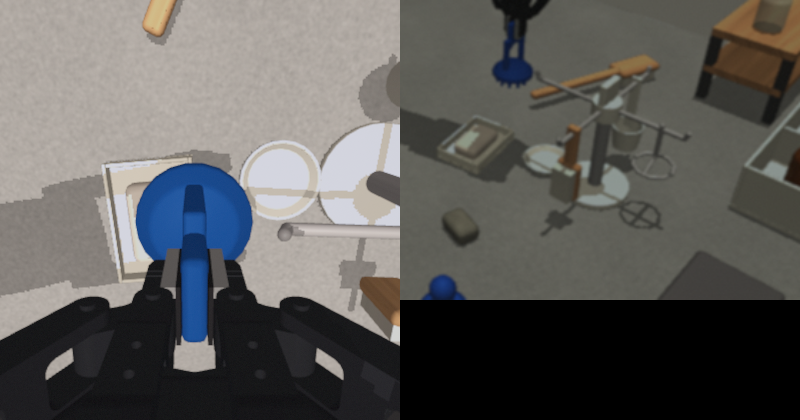

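The wrist view shows the hook tip at (285,232), against a prediction of (287,232). The rod is level along the pad axis, so it is aligned.

Run:
```python
from h import *
go([.397,.1335,.207],3);go([.484,.138,.207],3);go([.484,.138,.1825],3)
```

```text
shift [-0.001  -0.0014  0.0588] turn [-0.0007  0.0003 -0.0007] rows 0.4705710044290978 0.02202148818757189 half [-0.0005 -0.0007  0.0294]
shift [-0.0007  0.2164  0.0583] turn [-0.0007  0.0003 -0.0007] rows 1.7926645230088931 0.02202148818757189 half [-0.0003  0.1082  0.0292]
shift [-0.0006  0.2165  0.1196] turn [-0.0007  0.0003 -0.0007] rows 1.9785503806026241 0.02202148818757189 half [-0.0003  0.1082  0.0598]
```

>>> {"api": "drive_tool", "payload": {
  "increments": "0 0 0.03 0 0 0; 0 0 0.058 0 0 0; 0 0 0.058 0 0 0; 0 0.04 0.058 0 0 0; 0 0.08 0.058 0 0 0; 0 0.12 0.058 0 0 0; 0 0.16 0.058 0 0 0; 0 0.2 0.058 0 0 0; 0 0.216 0.058 0 0 0; 0 0.216 0.058 0 0 0"
}}

```text
t: 11.0
tcp_pos: [0.4843, 0.1387, 0.208]
tool_rot: [-0.0, 0.689, 0.724, -0.0]
ft_force: [-0.3, 0.7, -1.3]
grip_width: 0.109
grasp_force: 43.6
```

>>> {"api": "drive_tool", "payload": {
  "increments": "0 0 0.015 0 0 0; 0 0 0.03 0 0 0; 0 0 0.042 0 0 0; 0 0 0.05 0 0 0; 0 0 0.054 0 0 0; 0 0 0.054 0 0 0"
}}

```text
t: 11.6
tcp_pos: [0.4839, 0.1391, 0.1866]
tool_rot: [-0.0, 0.689, 0.725, -0.0]
ft_force: [0.4, 0.3, -0.9]
grip_width: 0.109
grasp_force: 43.5
```

Run:
```python
from h import *
s=r.observe();print(s["tcp_pos"],s["ft_force"])
a=r.capture("wrist")[:,:,::-1];b=r.capture("scene")[110:260,300:500,::-1]
o=np.zeros((420,800,3),np.uint8);o[:,:400]=a[:,80:480];o[:300,400:]=cv2.resize(b,(400,300));cv2.imwrite("pics/c7.png",o)
```

```text
[0.48391802 0.13909281 0.1866487 ] [ 0.44302289  0.3382467  -0.85382745]
```

View pics/c7.png

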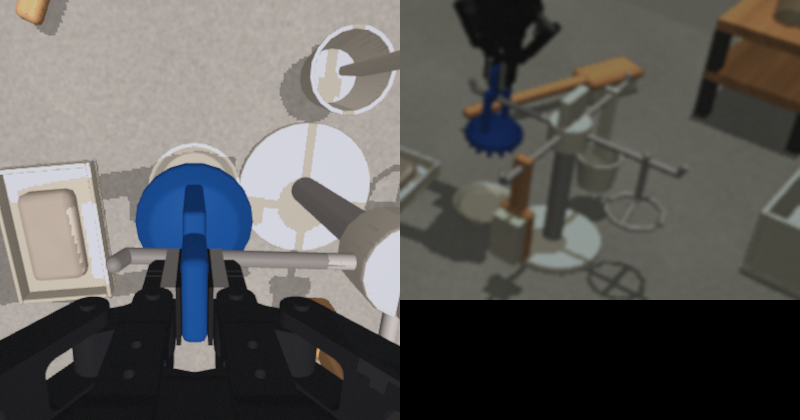

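The rod passes through the loop, showing on both sides at row ~258. I'll lower slowly until the rod takes the weight.

>>> {"api": "drive_tool", "payload": {
  "increments": "0 0 0.003 0 0 0; 0 0 0.005 0 0 0; 0 0 0.005 0 0 0"
}}

```text
t: 12.0
tcp_pos: [0.4841, 0.1391, 0.1849]
tool_rot: [0.0, 0.689, 0.725, 0.0]
ft_force: [0.1, -0.0, -1.1]
grip_width: 0.109
grasp_force: 43.6
```

>>> {"api": "drive_tool", "payload": {
  "increments": "0 0 0.002 0 0 0; 0 0 0.003 0 0 0; 0 0 0.003 0 0 0"
}}

```text
t: 12.3
tcp_pos: [0.4842, 0.1391, 0.1846]
tool_rot: [0.0, 0.689, 0.725, 0.0]
ft_force: [-2.4, -1.2, 4.9]
grip_width: 0.109
grasp_force: 44.4
```

>>> {"api": "drive_tool", "payload": {
  "increments": "0 0 0.002 0 0 0; 0 0 0.003 0 0 0; 0 0 0.003 0 0 0"
}}

```text
t: 12.6
tcp_pos: [0.4843, 0.1391, 0.1844]
tool_rot: [0.001, 0.689, 0.725, 0.001]
ft_force: [-5.5, -0.8, 9.6]
grip_width: 0.107
grasp_force: 45.2
```

>>> {"api": "drive_tool", "payload": {
  "increments": "0 0 -0.003 0 0 0; 0 0 -0.003 0 0 0; 0 0 -0.003 0 0 0"
}}

```text
t: 12.9
tcp_pos: [0.4842, 0.1391, 0.1845]
tool_rot: [0.0, 0.689, 0.725, 0.0]
ft_force: [-2.9, -0.7, 6.1]
grip_width: 0.112
grasp_force: 44.5
```

>>> {"api": "drive_tool", "payload": {
  "increments": "0 0 0 0 0 0; 0 0 0 0 0 0; 0 0 0 0 0 0; 0 0 0 0 0 0; 0 0 0 0 0 0; 0 0 0 0 0 0; 0 0 0 0 0 0; 0 0 0 0 0 0",
  "hand": -0.3
}}

```text
t: 13.7
tcp_pos: [0.4841, 0.1391, 0.1836]
tool_rot: [0.0, 0.689, 0.725, -0.0]
ft_force: [-0.5, -0.0, 0.3]
grip_width: 0.347
grasp_force: 0.0
```

>>> {"api": "drive_tool", "payload": {
  "increments": "0 0 -0.03 0 0 0; 0 0 -0.07 0 0 0; 0 0 -0.12 0 0 0; 0 0 -0.2 0 0 0; 0 0 -0.28 0 0 0; 0 0 -0.34 0 0 0; 0 0 -0.34 0 0 0; 0 0 -0.34 0 0 0; 0 0 -0.34 0 0 0; 0 0 -0.34 0 0 0"
}}

```text
t: 14.7
tcp_pos: [0.4837, 0.139, 0.3184]
tool_rot: [-0.001, 0.689, 0.725, -0.001]
ft_force: [-0.1, 0.6, -0.7]
grip_width: 0.352
grasp_force: 0.0
```

Run:
```python
from h import *
s=r.observe();C=cam("wrist",s)
a=r.capture("wrist")[:,:,::-1];b=r.capture("scene")[110:260,300:500,::-1]
o=np.zeros((420,800,3),np.uint8);o[:,:400]=a[:,80:480];o[:300,400:]=cv2.resize(b,(400,300));cv2.imwrite("pics/c8.png",o)
print(px(C,[.484,.138,.214])-[80,0],px(C,[.484,.138,.134])-[80,0])
```

```text
[194.25668983 206.46458765] [194.37834492 183.51810694]
```

View pics/c8.png

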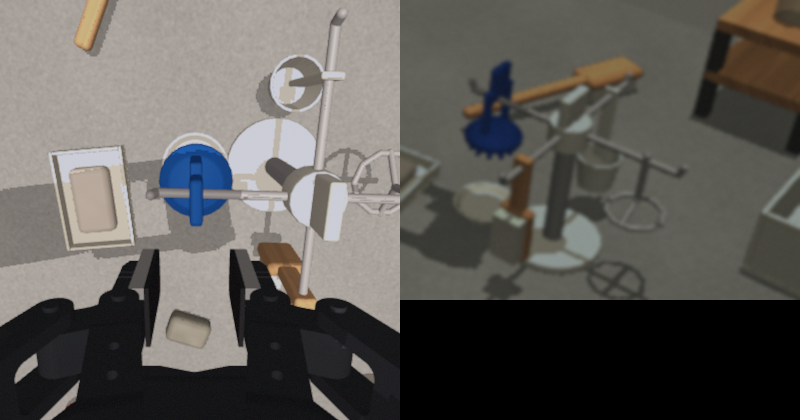

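The massager hangs on the hook over the dish: tab (196,207) and pad (196,181), against predictions of (194,206) and (194,184). I'll let it settle, check that it is still, then hand in.

>>> {"api": "drive_tool", "payload": {
  "increments": "0 0 0 0 0 0; 0 0 0 0 0 0; 0 0 0 0 0 0; 0 0 0 0 0 0; 0 0 0 0 0 0; 0 0 0 0 0 0; 0 0 0 0 0 0; 0 0 0 0 0 0; 0 0 0 0 0 0; 0 0 0 0 0 0"
}}

```text
t: 15.8
tcp_pos: [0.4841, 0.1391, 0.3197]
tool_rot: [0.0, 0.689, 0.725, -0.0]
ft_force: [0.3, 0.4, -0.5]
grip_width: 0.349
grasp_force: 0.0
```

Run:
```python
from h import *
for k in range(5):
    im=r.capture("wrist");m=cv2.inRange(cv2.cvtColor(im,cv2.COLOR_RGB2HSV),(100,120,40),(130,255,255));m[:,350:]=0
    y,x=np.nonzero(m);print(x.mean().round(2),y.mean().round(2))
print(r.hand_in())
```

```text
274.65 179.1
274.65 179.09
274.65 179.11
274.65 179.09
274.65 179.1
the job is handed in; nothing more can be done
None
```

I turned the empty hook over the drip dish and hung the blue looped massager on it. It was released, hanging upright and still when I handed the job in at about 16 s; no verdict came back.

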